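# Refill the polishing tray in working order

## Robot

A 7-joint arm with a two-finger parallel gripper is mounted at the origin on the work surface. World frame = base frame: x ahead of the robot, y to its left, z up, the work surface at z = 0. Lengths are in m, angles in rad, forces in N, time in s.
With the tool pointing down it reaches from about 0.4 to 0.85 m from the base axis. Payload 4.5 kg.
Tool frame: the origin (TCP) lies at the very end of the fingers, on their centre line; the grasp point (between the pads) lies 19 mm behind it; z points along the fingers, y is the line along which they close (so a half turn about z gives the same grasp; the last joint's range is limited). The gripper opens to 88 mm and grips with 3 to 60 N. Pads are 18 mm wide; open, the fingers measure 123 mm over their backs; the gripper's body (75 mm by 187 mm) begins 45 mm behind the grasp point.
Start: joints at [-1.275, 0.689, -0.195, 1.565, 0.157, 0.902, -0.215], TCP at [0.162, 0.604, 0.209] pointing down, gripper open.
Joint ranges: [-3.01, 3.01], [-0.46, 2.08], [-1.47, 1.51], [0.13, 2.56], [-1, 4.14], [0.04, 2.09], [-2.66, 2.66]. Speed limits (rad/s): [2.57, 2.57, 3.14, 3.14, 3.14, 3.14, 3.14].

## Interface

Orientations are given as a unit quaternion [x, y, z, w].
In Python, from plant import r, optics gives the robot as it stands.
- The arm moves only by the tool servo_tool, never from a script. Its arguments are lists of equal length, an entry for each row: "translation": the shift along the tool's x, y, z in m, a list of three; "turn": the turn, a rotation vector about the tool's x, y, z in rad, a list of three. In form: {"translation": [[dx, dy, dz], ...], "turn": [[rx, ry, rz], ...]}. A call has 1 to 10 rows; each row shifts and turns the commanded pose from where the row before left it, along the tool's axes as they then stand; what a row does not reach is not made up. A row lasts 1/8 s, in which the tool goes at most 62.5 mm and 10.7 degrees, less where a joint would pass 70% of its speed; a pose out of reach is approached as far as the arm can. A call is refused whole if a number of a shift passes 0.0625 or a number of a turn 0.188, either way. A call with a gripper value outside its range is refused whole. "grip" is the opening, from 0 (shut) to 1 (fully open), set as the call begins (left out, the last holds). The fingers move at their own pace and stop on an object; "grip_force" is the grip in N (left out, the last holds). Time passes only in rows, so rows that do not move let the fingers close. It gives the time, the measured TCP pose, the force, the opening and the grip force at its end, in the units of the state.
- r.get_state(): the state, without advancing time (a new reading comes with each control period).
- optics.snapshot(name): name is "scene" or "top" or "wrist"; returns a dict with "img" (480x640x3 uint8, red, green, blue), "z_map" (480x640 float32, m along the optical axis (not along the pixel's ray), 0 where there is no reading), "mtx" (3x3 intrinsics, pixels), "k1" (the pictures are not rectified: a ray, as slopes to the right and down, at radius r is drawn at 1 + k1 r^2 times it, then the intrinsics apply), "R" (3x3) and "t" (3): a world point X has camera coordinates R X + t. Camera axes: x right, y down, z forward; pixel columns grow to the right and rows downward; lengths in m; the calibration is good to about 2 mm. A picture is of the moment at which its call begins.
- r.finish_job(): hands the job in; it is judged then, once.
The state is a dict: "clock": time; "q": joint angles; "qd": joint speeds; "joint_torque": joint torques, N m; "tool_pos": TCP position; "eef_rot": TCP orientation; "contact_force": force on the tool from outside, world axes, zero at the start; "moment": the same for the moment, N m; "opening": opening from 0.0 (shut) to 1.0 (fully open); "finger_force": force on a finger pad.
Only numpy, scipy, OpenCV 4.12 (cv2) and the standard library are available. Lean on these libraries where they do the work, as an engineer would, in place of code of your own. Each camera call takes 0.05 s, during which the arm holds its last target. There are 200 camera calls.

## Task

Move the four polishing heads from the wooden board into the empty metal tray, one standing upright in each cell, keeping their working order counted from the handles: the head next to the board's handle goes into the cell next to the tray's handle, the second from the handle into the second cell, and so on (the two handles are at opposite ends, so the row comes out reversed). Do not knock any head over on the way.

Things in the scene. Friction and masses are not known exactly. Their poses are not given: they have to be found in the camera images.
- disc: Polishing head, the flat wide one: a white felt disc 62 mm across and 22 mm thick; 56 mm high in all with its hub. On top, on its axis, stands a plain steel hub, 24 mm across and 34 mm tall, by which to grip it. Origin: centre of the underside, z up along the axis. Loose, about 0.15 kg; starts upright on one of the four rubber seats of the board.
- drum: Polishing head, the slim upright one: a white felt cylinder 36 mm across and 45 mm tall; 79 mm high in all with its hub. On top, on its axis, stands a plain steel hub, 24 mm across and 34 mm tall, by which to grip it. Origin: centre of the underside, z up along the axis. Loose, about 0.15 kg; starts upright on one of the four rubber seats of the board.
- cone: Polishing head, the tapered one: a white felt cone 48 mm across at the foot and 26 mm at the shoulder, 50 mm tall; 84 mm high in all with its hub. On top, on its axis, stands a plain steel hub, 24 mm across and 34 mm tall, by which to grip it. Origin: centre of the underside, z up along the axis. Loose, about 0.15 kg; starts upright on one of the four rubber seats of the board.
- flap: Polishing head, the star-shaped one: eight straight white felt flaps round a core, 56 mm across the flap ends and 32 mm tall; 66 mm high in all with its hub. On top, on its axis, stands a plain steel hub, 24 mm across and 34 mm tall, by which to grip it. Origin: centre of the underside, z up along the axis. Loose, about 0.15 kg; starts upright on one of the four rubber seats of the board.
- seat_disc: The black square rubber seat, 72 x 72 x 8 mm, on which the disc head stands at the start. Fixed to the board; it stays behind when the head is taken and so shows where that head began. Origin: centre of its underside (14 mm above the table); its top is 22 mm above the table.
- seat_drum: The black square rubber seat, 72 x 72 x 8 mm, on which the drum head stands at the start. Fixed to the board; it stays behind when the head is taken and so shows where that head began. Origin: centre of its underside (14 mm above the table); its top is 22 mm above the table.
- seat_cone: The black square rubber seat, 72 x 72 x 8 mm, on which the cone head stands at the start. Fixed to the board; it stays behind when the head is taken and so shows where that head began. Origin: centre of its underside (14 mm above the table); its top is 22 mm above the table.
- seat_flap: The black square rubber seat, 72 x 72 x 8 mm, on which the flap head stands at the start. Fixed to the board; it stays behind when the head is taken and so shows where that head began. Origin: centre of its underside (14 mm above the table); its top is 22 mm above the table.
- board: The full rack: a fixed wooden board, 92 mm (x) by 372 mm (y), 14 mm thick, with the four rubber seats in a row along its y axis at y = +132, +44, -44 and -132 mm. A steel arch handle, 50 mm high, stands at its +y end (to the robot's left, reaching to y = +202 mm). Origin: centre of its underside, on the table.
- tray: The empty rack: a fixed bare-metal tray, 96 (x) by 356 mm (y), with four cells along its y axis, centred at y = -132, -44, +44, +132 mm. Each cell is 88 (x) by 84 mm (y) inside; floor 4 mm above the table; walls and dividers 4 mm thick, tops 16 mm above the table. Steel arch handle, 50 mm high, at the -y end (right), reaching to y = -198 mm. Origin: centre of underside, on the table.
Not all that is in view belongs to the job. Leave any blue, pink or purple look-alike of the drum alone.

How it is judged:
At the end, for the whole second after the job is handed in: Each head stands upright (within 0.1 rad) and at rest on the floor of the tray, within 27 mm along the row and 30 mm across it of the centre of the cell whose place, counted from the tray's handle, equals the place of that head's seat counted from the board's handle (((y of seat_disc in the frame of board between 0.102 and 0.162 m and y of disc in the frame of tray between -0.159 and -0.105 m) or (y of seat_disc in the frame of board between 0.014 and 0.074 m and y of disc in the frame of tray between -0.071 and -0.017 m) or (y of seat_disc in the frame of board between -0.074 and -0.014 m and y of disc in the frame of tray between 0.017 and 0.071 m) or (y of seat_disc in the frame of board between -0.162 and -0.102 m and y of disc in the frame of tray between 0.105 and 0.159 m)) and x of disc in the frame of tray between -0.03 and 0.03 m and z of disc in the frame of tray between 0.001 and 0.008 m and angle between each of disc, drum, cone, flap's own z axis and vertical below 0.1 rad and linear speed of each of disc, drum, cone, flap below 0.02 m/s and angular speed of each of disc, drum, cone, flap below 0.2 rad/s and ((y of seat_drum in the frame of board between 0.102 and 0.162 m and y of drum in the frame of tray between -0.159 and -0.105 m) or (y of seat_drum in the frame of board between 0.014 and 0.074 m and y of drum in the frame of tray between -0.071 and -0.017 m) or (y of seat_drum in the frame of board between -0.074 and -0.014 m and y of drum in the frame of tray between 0.017 and 0.071 m) or (y of seat_drum in the frame of board between -0.162 and -0.102 m and y of drum in the frame of tray between 0.105 and 0.159 m)) and x of drum in the frame of tray between -0.03 and 0.03 m and z of drum in the frame of tray between 0.001 and 0.008 m and ((y of seat_cone in the frame of board between 0.102 and 0.162 m and y of cone in the frame of tray between -0.159 and -0.105 m) or (y of seat_cone in the frame of board between 0.014 and 0.074 m and y of cone in the frame of tray between -0.071 and -0.017 m) or (y of seat_cone in the frame of board between -0.074 and -0.014 m and y of cone in the frame of tray between 0.017 and 0.071 m) or (y of seat_cone in the frame of board between -0.162 and -0.102 m and y of cone in the frame of tray between 0.105 and 0.159 m)) and x of cone in the frame of tray between -0.03 and 0.03 m and z of cone in the frame of tray between 0.001 and 0.008 m and ((y of seat_flap in the frame of board between 0.102 and 0.162 m and y of flap in the frame of tray between -0.159 and -0.105 m) or (y of seat_flap in the frame of board between 0.014 and 0.074 m and y of flap in the frame of tray between -0.071 and -0.017 m) or (y of seat_flap in the frame of board between -0.074 and -0.014 m and y of flap in the frame of tray between 0.017 and 0.071 m) or (y of seat_flap in the frame of board between -0.162 and -0.102 m and y of flap in the frame of tray between 0.105 and 0.159 m)) and x of flap in the frame of tray between -0.03 and 0.03 m and z of flap in the frame of tray between 0.001 and 0.008 m); the robot touches nothing.
It fails at once if the disc head is knocked or tipped over (leans more than 0.8 rad) (angle between disc's own z axis and vertical above 0.8 rad).
It fails at once if the drum head is knocked or tipped over (leans more than 0.8 rad) (angle between drum's own z axis and vertical above 0.8 rad).
It fails at once if the cone head is knocked or tipped over (leans more than 0.8 rad) (angle between cone's own z axis and vertical above 0.8 rad).
It fails at once if the flap head is knocked or tipped over (leans more than 0.8 rad) (angle between flap's own z axis and vertical above 0.8 rad).
It also fails if it takes over 104 s, if anything falls off the work surface, if the arm or the gripper's body presses on something with over 40 N, if the wrist force passes 120 N, or if a joint passes its speed limit or range.

## Working session

There is one attempt and no reset: what is moved stays moved. The work goes in short steps, Python scripts to look and compute and a tool call to move; the robot and the scene stay as the last step left them, time stands still between calls to the robot, and variables do not carry over. Pictures are saved under pics/ and viewed, at most 14 in all, crops included, and the job is handed in when it is done.

Besides the shell and the picture viewer there is one more tool, called after "Call:" by a JSON object that holds its "name" and its "arguments", one argument or row to a line. servo_tool: Moves the arm, as the interface text tells. Its arguments: {"type":"object","properties":{"translation":{"type":"array"},"turn":{"type":"array"},"grip":{"type":"number"},"grip_force":{"type":"number"}},"required":["translation","turn"]}

```bash
mkdir -p pics; python3 - <<'E'
from plant import r, optics
import cv2
for n in ("top","scene"):
    s=optics.snapshot(n); cv2.imwrite(f"pics/{n}0.png",s["img"][...,::-1]); print(n,s["mtx"],s["k1"],s["R"],s["t"])
print(r.get_state())
E
```

```text
top [[461.83015931   0.         324.2463867 ]
 [  0.         461.83015931 238.37665478]
 [  0.           0.           1.        ]] -0.10880757832779522 [[-1.25298433e-01 -9.92119025e-01 -3.77132384e-04]
 [-9.63443882e-01  1.21767655e-01 -2.38638898e-01]
 [ 2.36804113e-01 -2.95377340e-02 -9.71108302e-01]] [0.03765952 0.5128194  0.61593664]
scene [[618.47097429   0.         313.56313189]
 [  0.         618.47097429 238.38376648]
 [  0.           0.           1.        ]] 0.06580171845224173 [[ 0.0386058   0.99924676  0.00393661]
 [ 0.62663463 -0.02114093 -0.77902638]
 [-0.77835637  0.03254176 -0.62697879]] [ 0.0067114  -0.26176458  1.50313615]
{'clock': 0.1, 'q': array([-1.27517473,  0.68989207, -0.19454736,  1.56621346,  0.15731555,
        0.90250908, -0.21509195]), 'qd': array([-9.50151186e-04, -3.12346193e-03,  1.10943400e-03, -1.05771441e-03,
        6.57320798e-05, -1.22820087e-03, -6.70660432e-04]), 'joint_torque': array([-3.15991005e-03, -5.28506041e+01, -1.27133735e+00, -1.53838295e+01,
       -5.24844392e-02,  1.96780042e-03,  4.55164832e-05]), 'tool_pos': array([0.16165354, 0.60310654, 0.20860307]), 'eef_rot': array([ 1.30481741e-01,  9.91450378e-01, -8.12390858e-04, -4.90457269e-05]), 'contact_force': array([-0.78259818,  0.21790082,  0.06347097]), 'moment': array([-0.01580413,  0.03394712, -0.03382841]), 'finger_force': 0.0, 'opening': 1.0007241535927707}
```

View pics/top0.png

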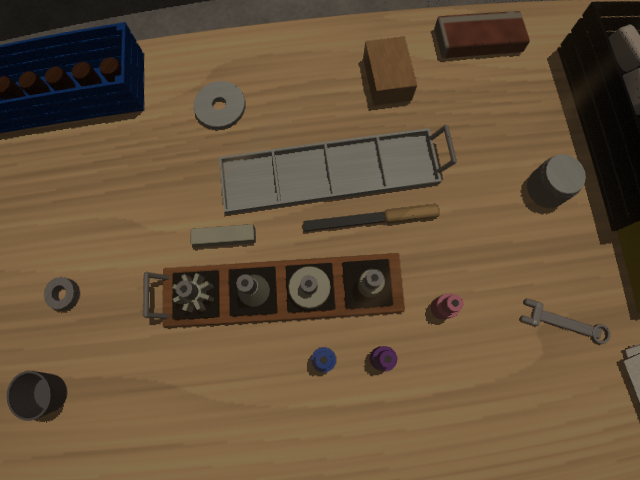

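View pics/scene0.png

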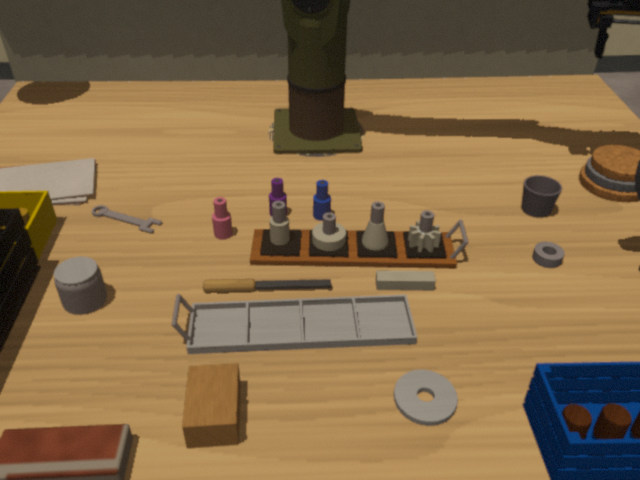

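The top view shows, from the board handle (about 155,297): flap (190,290), cone (250,288), disc (310,287), drum (372,282). The tray handle is at (445,150). The look-alikes are pink (448,306), blue (323,361) and purple (384,358), and they stay put. The white/steel drum at (372,282) is the right one because it stands on a seat. I'll confirm in a crop.

```bash
python3 - <<'E'
from plant import r, optics
import cv2
s=optics.snapshot("top"); im=s["img"][...,::-1]
cv2.imwrite("pics/c1.png",cv2.resize(im[245:335,140:410],None,fx=2.9,fy=2.9,interpolation=2))
cv2.imwrite("pics/c2.png",cv2.resize(im[120:220,210:460],None,fx=3.2,fy=3.2,interpolation=2))
E
```

```text
(no output)
```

View pics/c1.png

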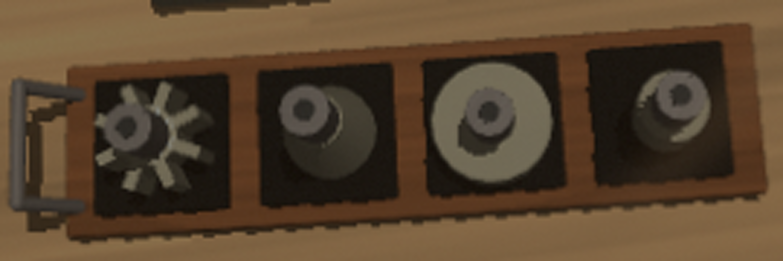

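View pics/c2.png

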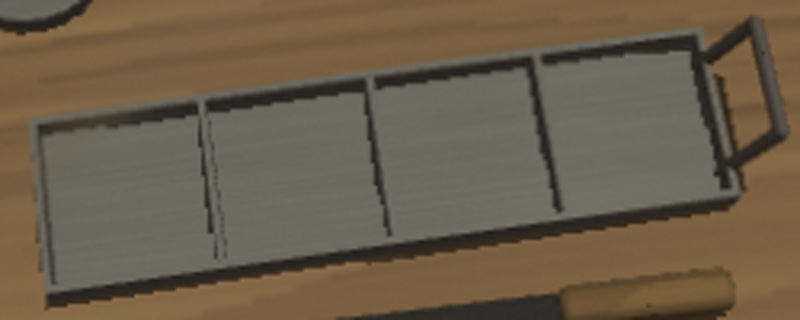

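```bash
cat > h.py <<'E'
import numpy as np, cv2
from plant import r, optics
def unproj(s,px,z):
    d=np.array([s["k1"],0,0,0,0.]); p=np.array(px,float).reshape(-1,1,2)
    n=cv2.undistortPoints(p,s["mtx"],d,None,None)[:,0]
    R,t=s["R"],s["t"]; C=-R.T@t; D=np.c_[n,np.ones(len(n))]@R
    return C+D*((np.broadcast_to(z,len(n))-C[2])/D[:,2])[:,None]
E
python3 - <<'E'
from h import *
np.set_printoptions(precision=4,suppress=True)
s=optics.snapshot("top")
h=unproj(s,[(183.6,288.3),(244.3,282.1),(308.1,283.1),(374.6,277.7)],np.array([.088,.106,.078,.101]));print("hubs",h)
print(np.diff(h,axis=0))
# depth check of hub tops
R,t=s["R"],s["t"]
for u,v in [(183.6,288.3),(244.3,282.1),(308.1,283.1),(374.6,277.7)]:
    Z=np.median(s["z_map"][int(v)-2:int(v)+3,int(u)-2:int(u)+3]);n=cv2.undistortPoints(np.array([[[u,v]]]),s["mtx"],np.array([s["k1"],0,0,0,0]))[0,0]
    print("depth",R.T@(np.r_[n*Z,Z]-t))
def rect(c,L,W):
    c=c[:,:2];m=c.mean(0);a=(c[0]+c[3]-c[1]-c[2])/2; print("ctr",m,"yaw",np.arctan2(-a[0],a[1]),"len",np.linalg.norm(a),"wid",np.linalg.norm(c[0]+c[1]-c[2]-c[3])/2)
    th=np.arctan2(-a[0],a[1]);u=np.array([-np.sin(th),np.cos(th)])
    for y in(-.132,-.044,.044,.132):print(y,m+u*y)
rect(unproj(s,[(163.,268.2),(398.4,253.4),(404,310.3),(163.3,326.8)],.014),0,0)
rect(unproj(s,[(221,158.6),(428.2,130.2),(441,180.7),(224.8,211.7)],.016),0,0)
E
```

```text
hubs [[ 0.4608  0.1767  0.088 ]
 [ 0.4562  0.0887  0.106 ]
 [ 0.4484  0.0041  0.078 ]
 [ 0.441  -0.0866  0.101 ]]
[[-0.0046 -0.0881  0.018 ]
 [-0.0078 -0.0846 -0.028 ]
 [-0.0075 -0.0907  0.023 ]]
depth [0.4605 0.1762 0.0898]
depth [0.456  0.0885 0.1072]
depth [0.4482 0.0041 0.0799]
depth [ 0.4408 -0.0864  0.1024]
ctr [0.4528 0.0468] yaw -0.05748886122471271 len 0.3698196258314555 wid 0.09015352023933514
-0.132 [ 0.4453 -0.085 ]
-0.044 [0.4503 0.0029]
0.044 [0.4554 0.0907]
0.132 [0.4604 0.1786]
ctr [ 0.639  -0.0518] yaw 0.02396184870900116 len 0.352296333488524 wid 0.09244780093710507
-0.132 [ 0.6422 -0.1838]
-0.044 [ 0.64   -0.0958]
0.044 [ 0.6379 -0.0078]
0.132 [0.6358 0.0801]
```

The crop shows flap, cone, disc and drum on their seats, with hub tops at crop pixels (127,126), (303,108), (488,111) and (681,95). The tray is empty, and all positions fit the nominal layout. First I'll turn the tool so that tool x = world y and tool y = world x.

Call:
{"name": "servo_tool", "arguments": {
  "translation": [
    [0, 0, 0],
    [0, 0, 0],
    [0, 0, 0],
    [0, 0, 0],
    [0, 0, 0],
    [0, 0, 0],
    [0, 0, 0],
    [0, 0, 0],
    [0, 0, 0]
  ],
  "turn": [
    [0, 0, 0.1636],
    [0, 0, 0.1636],
    [0, 0, 0.1636],
    [0, 0, 0.1636],
    [0, 0, 0.1636],
    [0, 0, 0.1636],
    [0, 0, 0.1636],
    [0, 0, 0.1636],
    [0, 0, 0]
  ],
  "grip": 0.6,
  "grip_force": 25
}}

```text
clock: 1.32
tool_pos: [0.1615, 0.6036, 0.2091]
eef_rot: [0.706, 0.708, -0.0, 0.0]
contact_force: [0.0, 0.8, 0.4]
opening: 0.598
finger_force: 0.0
```

Call:
{"name": "servo_tool", "arguments": {
  "translation": [
    [-0.0474, 0.0332, 0],
    [-0.0474, 0.0332, 0],
    [-0.0474, 0.0332, 0],
    [-0.0474, 0.0332, 0],
    [-0.0474, 0.0332, 0],
    [-0.0474, 0.0332, 0],
    [-0.0474, 0.0332, 0],
    [-0.0474, 0.0332, 0],
    [-0.0474, 0.0332, 0],
    [0, 0, 0]
  ],
  "turn": [
    [0, 0, 0],
    [0, 0, 0],
    [0, 0, 0],
    [0, 0, 0],
    [0, 0, 0],
    [0, 0, 0],
    [0, 0, 0],
    [0, 0, 0],
    [0, 0, 0],
    [0, 0, 0]
  ]
}}

```text
clock: 2.58
tool_pos: [0.4636, 0.1718, 0.2096]
eef_rot: [0.709, 0.705, 0.0, 0.002]
contact_force: [0.1, 0.0, -0.2]
opening: 0.6
finger_force: 0.0
```

```bash
python3 - <<'E'
from h import *
print(r.get_state()["q"],r.get_state()["tool_pos"])
s=optics.snapshot("wrist"); cv2.imwrite("pics/w1.png",s["img"][...,::-1])
E
```

```text
[-0.52084025  0.52140144  0.10918256  1.96212932 -0.08398112  0.66110655
 -0.36656054] [0.46357584 0.17182253 0.20958898]
```

View pics/w1.png

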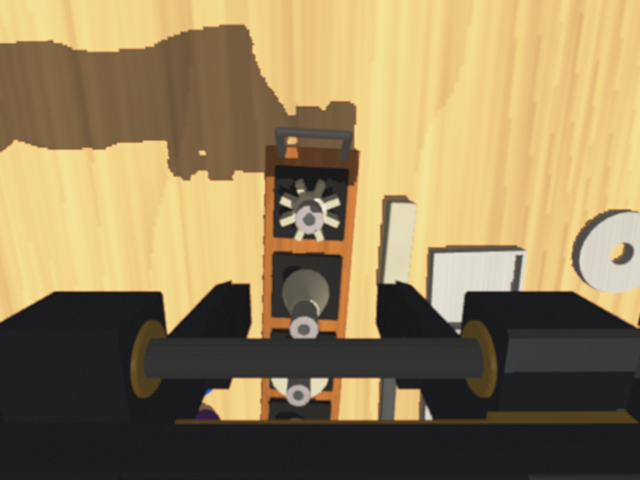

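The wrist view shows the flap hub top at (309,220), the cone's at (304,329) and the disc's at (298,396). I'll cross-check the positions with this camera.

```bash
python3 - <<'E'
from h import *
s=optics.snapshot("wrist"); print(unproj(s,[(309,220),(304,329),(298,396)],np.array([.088,.106,.078])))
print(r.get_state()["tool_pos"],r.get_state()["eef_rot"])
E
```

```text
[[0.45861617 0.1800602  0.088     ]
 [0.4542332  0.09238599 0.106     ]
 [0.44711725 0.00711094 0.078     ]]
[0.4605836  0.17713131 0.20927173] [ 7.06692071e-01  7.07521159e-01  8.87294245e-05 -3.45477127e-04]
```

Call:
{"name": "servo_tool", "arguments": {
  "translation": [
    [0, 0, 0],
    [0, 0, 0]
  ],
  "turn": [
    [0, 0, 0],
    [0, 0, 0]
  ]
}}

```text
clock: 2.92
tool_pos: [0.4598, 0.1788, 0.2093]
eef_rot: [0.706, 0.709, 0.0, -0.0]
contact_force: [0.1, -0.8, -0.0]
opening: 0.602
finger_force: 0.0
```

Call:
{"name": "servo_tool", "arguments": {
  "translation": [
    [0, 0, 0.03],
    [0, 0, 0.04],
    [0, 0, 0.04],
    [0, 0, 0.03],
    [0, 0, 0.009],
    [0, 0, 0],
    [0, 0, 0]
  ],
  "turn": [
    [0, 0, 0],
    [0, 0, 0],
    [0, 0, 0],
    [0, 0, 0],
    [0, 0, 0],
    [0, 0, 0],
    [0, 0, 0]
  ]
}}

```text
clock: 3.8
tool_pos: [0.4614, 0.1778, 0.0614]
eef_rot: [0.707, 0.707, 0.001, 0.0]
contact_force: [-0.7, -0.2, -0.3]
opening: 0.598
finger_force: 0.0
```

Call:
{"name": "servo_tool", "arguments": {
  "translation": [
    [0, 0, 0],
    [0, 0, 0],
    [0, 0, 0],
    [0, 0, 0],
    [0, 0, 0],
    [0, 0, 0]
  ],
  "turn": [
    [0, 0, 0],
    [0, 0, 0],
    [0, 0, 0],
    [0, 0, 0],
    [0, 0, 0],
    [0, 0, 0]
  ],
  "grip": 0
}}

```text
clock: 4.55
tool_pos: [0.4606, 0.1772, 0.0603]
eef_rot: [0.707, 0.707, -0.0, -0.0]
contact_force: [0.4, -0.1, -0.5]
opening: 0.005
finger_force: 0.0
```

```bash
python3 - <<'E'
from h import *
s=optics.snapshot("scene"); w=optics.snapshot("wrist")
a=cv2.resize(s["img"][130:330,340:540],(400,400),interpolation=2); b=cv2.resize(w["img"],(400,300))
o=np.zeros((400,800,3),np.uint8); o[:,:400]=a; o[:300,400:]=b
cv2.imwrite("pics/m1.png",o[...,::-1])
E
```

```text
(no output)
```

View pics/m1.png

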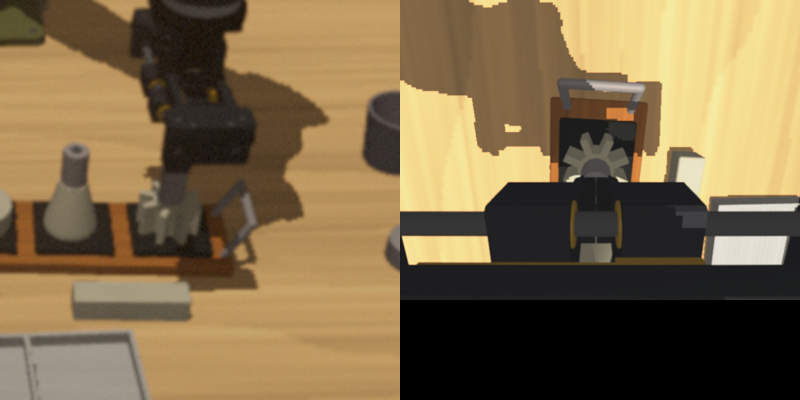

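```bash
python3 - <<'E'
from h import *
print(r.get_state())
s=optics.snapshot("top"); w=optics.snapshot("wrist")
a=cv2.resize(s["img"][240:340,140:260],(480,400),interpolation=2); b=cv2.resize(w["img"][150:400,240:400],(256,400),interpolation=2)
o=np.zeros((400,740,3),np.uint8); o[:,:480]=a; o[:,482:738]=b
cv2.imwrite("pics/m2.png",o[...,::-1])
E
```

```text
{'clock': 4.65, 'q': array([-0.48844073,  0.78249892,  0.04558061,  2.08349001, -0.11752877,
        0.27797083, -0.34288487]), 'qd': array([-0.00136392,  0.00067768,  0.0003037 ,  0.00156045,  0.00129519,
       -0.00176282,  0.00123077]), 'joint_torque': array([ 1.82381766e-03, -4.67919338e+01,  1.88165300e+00, -5.41970864e+00,
       -1.78912195e-02, -1.02778425e-02,  6.81097981e-05]), 'tool_pos': array([0.4606347 , 0.17718016, 0.0602758 ]), 'eef_rot': array([ 7.07048872e-01,  7.07164685e-01, -4.22491933e-06, -2.82098632e-05]), 'contact_force': array([ 0.48103188, -0.00271955, -0.39337153]), 'moment': array([-0.06573885,  0.09213346, -0.01758205]), 'finger_force': 0.0, 'opening': 0.004015639982074348}
```

View pics/m2.png

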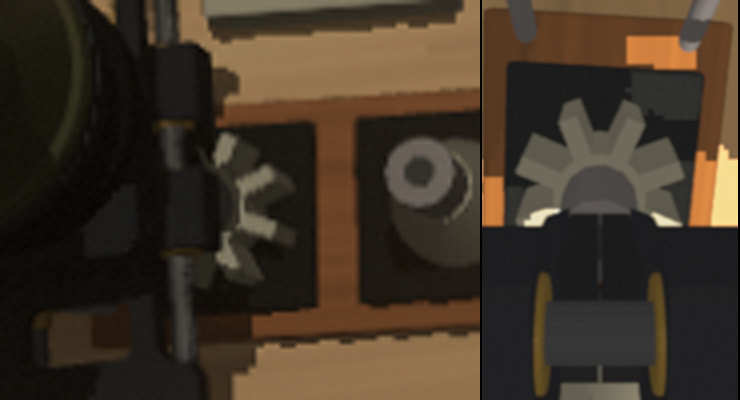

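```bash
python3 - <<'E'
from h import *
np.set_printoptions(precision=3,suppress=True)
s=optics.snapshot("wrist"); R,t=s["R"],s["t"]; print("cam",-R.T@t, R[2])
def P(u,v):
    Z=s["z_map"][v,u];n=cv2.undistortPoints(np.array([[[u,v]]],float),s["mtx"],np.array([s["k1"],0,0,0,0]))[0,0]
    return R.T@(np.r_[n*Z,Z]-t)
for u,v in [(314,245),(314,255),(314,262),(314,268),(314,275),(300,288),(310,300),(322,300),(310,320),(314,360),(300,220),(360,250),(275,255)]: print(u,v,P(u,v),s["img"][v,u])
E
```

```text
cam [0.461 0.242 0.235] [ 0.    -0.255 -0.967]
314 245 [0.461 0.192 0.051] [97 94 79]
314 255 [0.461 0.189 0.059] [76 72 70]
314 262 [0.461 0.189 0.07 ] [76 72 70]
314 268 [0.461 0.189 0.079] [77 72 70]
314 275 [0.461 0.188 0.087] [85 80 79]
300 288 [0.455 0.185 0.094] [26 27 27]
310 300 [0.46  0.186 0.107] [29 29 28]
322 300 [0.464 0.185 0.106] [27 28 27]
310 320 [0.46  0.181 0.113] [27 26 28]
314 360 [0.461 0.201 0.171] [54 53 54]
300 220 [0.454 0.204 0.045] [91 86 74]
360 250 [0.485 0.189 0.051] [95 91 78]
275 255 [0.441 0.187 0.054] [111 106  90]
```

The fingers closed above the hub: the hub's front face is visible up to z=0.087, and the fingers begin around 0.09, although the reported TCP is 0.060. I'll open and measure the true fingertip height.

Call:
{"name": "servo_tool", "arguments": {
  "translation": [
    [0, 0, 0],
    [0, 0, 0],
    [0, 0, 0],
    [0, 0, 0]
  ],
  "turn": [
    [0, 0, 0],
    [0, 0, 0],
    [0, 0, 0],
    [0, 0, 0]
  ],
  "grip": 0.6
}}

```text
clock: 5.3
tool_pos: [0.4606, 0.1772, 0.0603]
eef_rot: [0.707, 0.707, 0.0, -0.0]
contact_force: [0.1, 0.2, 0.0]
opening: 0.437
finger_force: 0.0
```

```bash
cat >> h.py <<'E'
def cloud(name):
    s=optics.snapshot(name); v,u=np.mgrid[:480,:640]
    n=cv2.undistortPoints(np.c_[u.ravel(),v.ravel()].astype(float).reshape(-1,1,2),s["mtx"],np.array([s["k1"],0,0,0,0.]))[:,0]
    Z=s["z_map"].ravel()[:,None]; P=(np.c_[n,np.ones(len(n))]*Z-s["t"])@s["R"]
    P[Z[:,0]<=0]=np.nan
    return s,P.reshape(480,640,3)
E
python3 - <<'E'
from h import *
np.set_printoptions(precision=3,suppress=True)
print(r.get_state()["tool_pos"],r.get_state()["opening"])
s,P=cloud("wrist")
dark=s["img"].max(2)<50
m=dark&(P[...,1]<.19)&(P[...,1]>.16)&(P[...,2]>.05)&(P[...,2]<.15)
for lo in np.arange(.41,.51,.005):
    k=m&(P[...,0]>=lo)&(P[...,0]<lo+.005)
    if k.sum(): print(round(lo,3),k.sum(),np.nanpercentile(P[k],[1,50],axis=0)[:,1:])
h=(np.abs(P[...,0]-.461)<.03)&(P[...,2]>.083)&(P[...,2]<.093)&(P[...,1]>.15)&(P[...,1]<.2)&(s["img"].max(2)>55)
print("hub top",h.sum(),np.nanmin(P[h],0),np.nanmax(P[h],0))
cv2.imwrite("pics/m3.png",cv2.resize(s["img"][150:450,200:440,::-1],None,fx=2,fy=2))
E
```

```text
[0.461 0.177 0.06 ] 0.4365478393548563
0.425 433 [[0.186 0.099]
 [0.187 0.126]]
0.43 1352 [[0.168 0.093]
 [0.186 0.129]]
0.435 909 [[0.168 0.091]
 [0.185 0.121]]
0.44 784 [[0.168 0.091]
 [0.181 0.111]]
0.455 90 [[0.173 0.087]
 [0.177 0.088]]
0.46 134 [[0.173 0.087]
 [0.177 0.088]]
0.475 13 [[0.17  0.092]
 [0.177 0.103]]
0.48 1350 [[0.168 0.091]
 [0.185 0.113]]
0.485 1400 [[0.168 0.093]
 [0.185 0.129]]
0.49 675 [[0.186 0.096]
 [0.187 0.123]]
0.495 47 [[0.186 0.121]
 [0.187 0.13 ]]
hub top 2092 [0.431 0.165 0.083] [0.491 0.189 0.093]
```

View pics/m3.png

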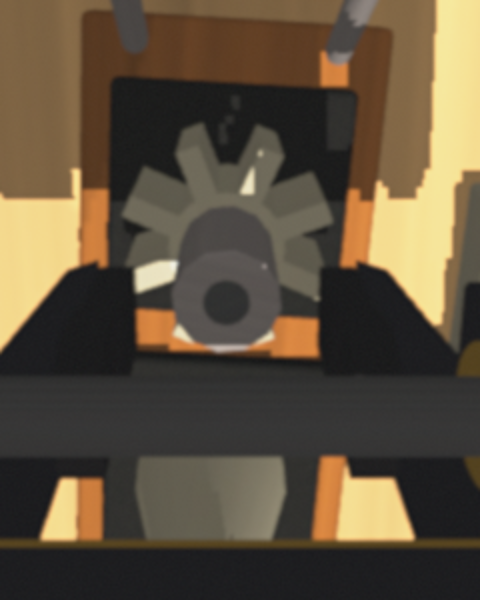

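The fingertips really are about 30 mm higher than the reported TCP, and the hub is centred between the fingers. I'll compensate by lowering a further 24 mm.

Call:
{"name": "servo_tool", "arguments": {
  "translation": [
    [0, 0, 0.012],
    [0, 0, 0.012],
    [0, 0, 0],
    [0, 0, 0]
  ],
  "turn": [
    [0, 0, 0],
    [0, 0, 0],
    [0, 0, 0],
    [0, 0, 0]
  ]
}}

```text
clock: 5.85
tool_pos: [0.4605, 0.1771, 0.0361]
eef_rot: [0.707, 0.707, -0.0, -0.0]
contact_force: [-0.1, -0.8, -0.2]
opening: 0.603
finger_force: 0.0
```

Call:
{"name": "servo_tool", "arguments": {
  "translation": [
    [0, 0, 0],
    [0, 0, 0],
    [0, 0, 0],
    [0, 0, 0],
    [0, 0, 0],
    [0, 0, 0]
  ],
  "turn": [
    [0, 0, 0],
    [0, 0, 0],
    [0, 0, 0],
    [0, 0, 0],
    [0, 0, 0],
    [0, 0, 0]
  ],
  "grip": 0
}}

```text
clock: 6.6
tool_pos: [0.4607, 0.1773, 0.0365]
eef_rot: [0.707, 0.707, 0.0, 0.0]
contact_force: [-0.3, -0.2, 1.9]
opening: 0.267
finger_force: 25.0
```

Call:
{"name": "servo_tool", "arguments": {
  "translation": [
    [0, 0, -0.02],
    [0, 0, -0.04],
    [0, 0, -0.04],
    [0, 0, -0.01],
    [0, 0, 0]
  ],
  "turn": [
    [0, 0, 0],
    [0, 0, 0],
    [0, 0, 0],
    [0, 0, 0],
    [0, 0, 0]
  ]
}}

```text
clock: 7.22
tool_pos: [0.4606, 0.1772, 0.1463]
eef_rot: [0.707, 0.707, 0.0, 0.0]
contact_force: [-0.2, -0.7, -1.6]
opening: 0.264
finger_force: 25.0
```

Call:
{"name": "servo_tool", "arguments": {
  "translation": [
    [-0.023, 0.0115, 0],
    [-0.045, 0.0225, 0],
    [-0.045, 0.0225, 0],
    [-0.045, 0.0225, 0],
    [-0.045, 0.0225, 0],
    [-0.045, 0.0225, 0],
    [-0.045, 0.0225, 0],
    [-0.045, 0.0225, 0],
    [-0.023, 0.0125, 0],
    [0, 0, 0]
  ],
  "turn": [
    [0, 0, 0],
    [0, 0, 0],
    [0, 0, 0],
    [0, 0, 0],
    [0, 0, 0],
    [0, 0, 0],
    [0, 0, 0],
    [0, 0, 0],
    [0, 0, 0],
    [0, 0, 0]
  ]
}}

```text
clock: 8.48
tool_pos: [0.6411, -0.1864, 0.1436]
eef_rot: [0.708, 0.706, -0.001, -0.001]
contact_force: [0.2, 0.7, -2.0]
opening: 0.263
finger_force: 25.0
```

Call:
{"name": "servo_tool", "arguments": {
  "translation": [
    [0, 0, 0],
    [0, 0, 0]
  ],
  "turn": [
    [0, 0, 0],
    [0, 0, 0]
  ]
}}

```text
clock: 8.72
tool_pos: [0.6416, -0.1815, 0.1457]
eef_rot: [0.706, 0.708, 0.0, -0.001]
contact_force: [0.5, 0.6, -0.4]
opening: 0.267
finger_force: 25.0
```

Call:
{"name": "servo_tool", "arguments": {
  "translation": [
    [0, 0, 0.02],
    [0, 0, 0.04],
    [0, 0, 0.04],
    [0, 0, 0.02],
    [0, 0, 0.006],
    [0, 0, 0],
    [0, 0, 0]
  ],
  "turn": [
    [0, 0, 0],
    [0, 0, 0],
    [0, 0, 0],
    [0, 0, 0],
    [0, 0, 0],
    [0, 0, 0],
    [0, 0, 0]
  ]
}}

```text
clock: 9.6
tool_pos: [0.6434, -0.184, 0.0218]
eef_rot: [0.707, 0.707, 0.001, 0.001]
contact_force: [-1.1, 0.2, -0.6]
opening: 0.262
finger_force: 25.0
```

Call:
{"name": "servo_tool", "arguments": {
  "translation": [
    [0, 0, 0.001],
    [0, 0, 0],
    [0, 0, 0]
  ],
  "turn": [
    [0, 0, 0],
    [0, 0, 0],
    [0, 0, 0]
  ]
}}

```text
clock: 9.98
tool_pos: [0.6423, -0.1838, 0.0195]
eef_rot: [0.707, 0.707, 0.0, 0.0]
contact_force: [-0.9, 0.2, -0.9]
opening: 0.263
finger_force: 25.0
```

Call:
{"name": "servo_tool", "arguments": {
  "translation": [
    [0, 0, 0],
    [0, 0, 0],
    [0, 0, 0],
    [0, 0, 0],
    [0, 0, 0]
  ],
  "turn": [
    [0, 0, 0],
    [0, 0, 0],
    [0, 0, 0],
    [0, 0, 0],
    [0, 0, 0]
  ],
  "grip": 0.6
}}

```text
clock: 10.6
tool_pos: [0.6422, -0.1838, 0.0193]
eef_rot: [0.707, 0.707, 0.0, -0.0]
contact_force: [1.0, -0.3, -0.5]
opening: 0.601
finger_force: 0.0
```

Call:
{"name": "servo_tool", "arguments": {
  "translation": [
    [0, 0, -0.02],
    [0, 0, -0.04],
    [0, 0, -0.04],
    [0, 0, -0.04],
    [0, 0, -0.01],
    [0, 0, 0]
  ],
  "turn": [
    [0, 0, 0],
    [0, 0, 0],
    [0, 0, 0],
    [0, 0, 0],
    [0, 0, 0],
    [0, 0, 0]
  ]
}}

```text
clock: 11.35
tool_pos: [0.6424, -0.1838, 0.1702]
eef_rot: [0.707, 0.707, 0.0, 0.001]
contact_force: [-1.0, -0.2, -0.7]
opening: 0.601
finger_force: 0.0
```

Call:
{"name": "servo_tool", "arguments": {
  "translation": [
    [0.0195, -0.0133, 0],
    [0.039, -0.0266, 0],
    [0.039, -0.0266, 0],
    [0.039, -0.0266, 0],
    [0.039, -0.0266, 0],
    [0.039, -0.0266, 0],
    [0.039, -0.0266, 0],
    [0.0198, -0.0135, 0],
    [0, 0, 0],
    [0, 0, 0]
  ],
  "turn": [
    [0, 0, 0],
    [0, 0, 0],
    [0, 0, 0],
    [0, 0, 0],
    [0, 0, 0],
    [0, 0, 0],
    [0, 0, 0],
    [0, 0, 0],
    [0, 0, 0],
    [0, 0, 0]
  ]
}}

```text
clock: 12.6
tool_pos: [0.456, 0.0884, 0.1688]
eef_rot: [0.707, 0.707, -0.001, 0.0]
contact_force: [-0.6, 0.3, -0.4]
opening: 0.598
finger_force: 0.0
```

```bash
python3 - <<'E'
from h import *
np.set_printoptions(precision=4,suppress=True)
s,P=cloud("wrist")
print(r.get_state()["tool_pos"])
h=(np.hypot(P[...,0]-.456,P[...,1]-.09)<.03)&(np.abs(P[...,2]-.106)<.004)&(s["img"].max(2)>40)
print("cone top",h.sum(),np.nanmin(P[h],0),np.nanmax(P[h],0),P[h].mean(0))
q=optics.snapshot("scene"); cv2.imwrite("pics/s2.png",q["img"][150:380,150:510,::-1].repeat(2,0).repeat(2,1))
E
```

```text
[0.4563 0.0881 0.1689]
cone top 971 [0.4441 0.0768 0.1021] [0.4674 0.1004 0.1078] [0.4557 0.089  0.1057]
```

View pics/s2.png

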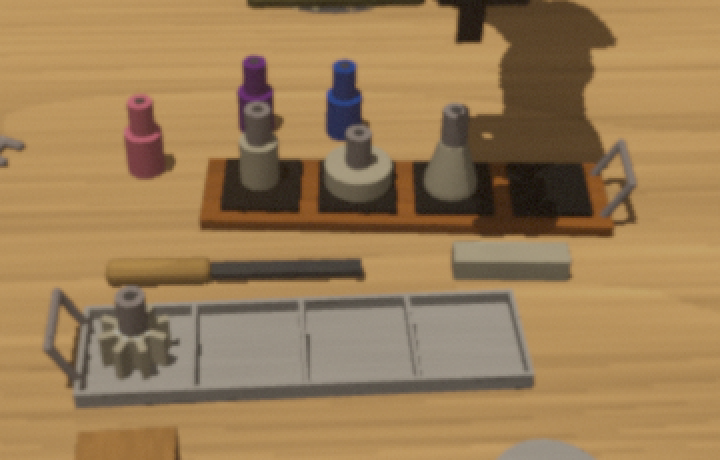

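The flap stands upright in the cell next to the tray handle (crop 133,335). The tool is centred over the cone, so I'll go down.

Call:
{"name": "servo_tool", "arguments": {
  "translation": [
    [0, 0, 0.03],
    [0, 0, 0.04],
    [0, 0, 0.03],
    [0, 0, 0.015],
    [0, 0, 0],
    [0, 0, 0]
  ],
  "turn": [
    [0, 0, 0],
    [0, 0, 0],
    [0, 0, 0],
    [0, 0, 0],
    [0, 0, 0],
    [0, 0, 0]
  ]
}}

```text
clock: 13.45
tool_pos: [0.4564, 0.089, 0.0547]
eef_rot: [0.707, 0.707, 0.0, 0.0]
contact_force: [-1.0, -1.0, 0.4]
opening: 0.597
finger_force: 0.0
```

Call:
{"name": "servo_tool", "arguments": {
  "translation": [
    [0, 0, 0],
    [0, 0, 0],
    [0, 0, 0],
    [0, 0, 0],
    [0, 0, 0]
  ],
  "turn": [
    [0, 0, 0],
    [0, 0, 0],
    [0, 0, 0],
    [0, 0, 0],
    [0, 0, 0]
  ],
  "grip": 0
}}

```text
clock: 14.08
tool_pos: [0.4557, 0.0896, 0.0545]
eef_rot: [0.707, 0.707, 0.0, -0.0]
contact_force: [-0.4, 0.5, 4.0]
opening: 0.264
finger_force: 25.0
```

Call:
{"name": "servo_tool", "arguments": {
  "translation": [
    [0, 0, -0.02],
    [0, 0, -0.04],
    [0, 0, -0.04],
    [0, 0, -0.01],
    [0, 0, 0]
  ],
  "turn": [
    [0, 0, 0],
    [0, 0, 0],
    [0, 0, 0],
    [0, 0, 0],
    [0, 0, 0]
  ]
}}

```text
clock: 14.7
tool_pos: [0.4557, 0.0895, 0.1641]
eef_rot: [0.707, 0.707, 0.0, 0.0]
contact_force: [-0.4, 0.5, -2.6]
opening: 0.264
finger_force: 25.0
```

Call:
{"name": "servo_tool", "arguments": {
  "translation": [
    [-0.0185, 0.0185, 0],
    [-0.037, 0.037, 0],
    [-0.037, 0.037, 0],
    [-0.037, 0.037, 0],
    [-0.037, 0.037, 0],
    [-0.0188, 0.0178, 0],
    [0, 0, 0],
    [0, 0, 0],
    [0, 0, 0]
  ],
  "turn": [
    [0, 0, 0],
    [0, 0, 0],
    [0, 0, 0],
    [0, 0, 0],
    [0, 0, 0],
    [0, 0, 0],
    [0, 0, 0],
    [0, 0, 0],
    [0, 0, 0]
  ]
}}

```text
clock: 15.82
tool_pos: [0.639, -0.0938, 0.1636]
eef_rot: [0.706, 0.708, -0.0, -0.001]
contact_force: [-0.1, 0.1, -1.9]
opening: 0.262
finger_force: 25.0
```

Call:
{"name": "servo_tool", "arguments": {
  "translation": [
    [0, 0, 0.02],
    [0, 0, 0.04],
    [0, 0, 0.04],
    [0, 0, 0.02],
    [0, 0, 0.006],
    [0, 0, 0.001],
    [0, 0, 0],
    [0, 0, 0]
  ],
  "turn": [
    [0, 0, 0],
    [0, 0, 0],
    [0, 0, 0],
    [0, 0, 0],
    [0, 0, 0],
    [0, 0, 0],
    [0, 0, 0],
    [0, 0, 0]
  ]
}}

```text
clock: 16.82
tool_pos: [0.6409, -0.0959, 0.0384]
eef_rot: [0.707, 0.707, 0.001, 0.001]
contact_force: [1.2, 0.2, -1.9]
opening: 0.265
finger_force: 25.0
```

Call:
{"name": "servo_tool", "arguments": {
  "translation": [
    [0, 0, 0],
    [0, 0, 0.001],
    [0, 0, 0]
  ],
  "turn": [
    [0, 0, 0],
    [0, 0, 0],
    [0, 0, 0]
  ]
}}

```text
clock: 17.2
tool_pos: [0.6403, -0.0958, 0.0367]
eef_rot: [0.707, 0.707, 0.0, 0.0]
contact_force: [-0.8, 0.1, 1.5]
opening: 0.261
finger_force: 25.0
```

Call:
{"name": "servo_tool", "arguments": {
  "translation": [
    [0, 0, 0],
    [0, 0, 0],
    [0, 0, 0],
    [0, 0, 0],
    [0, 0, 0]
  ],
  "turn": [
    [0, 0, 0],
    [0, 0, 0],
    [0, 0, 0],
    [0, 0, 0],
    [0, 0, 0]
  ],
  "grip": 0.6
}}

```text
clock: 17.82
tool_pos: [0.6401, -0.0957, 0.0363]
eef_rot: [0.707, 0.707, 0.0, -0.0]
contact_force: [0.6, -0.2, 0.4]
opening: 0.6
finger_force: 0.0
```

Call:
{"name": "servo_tool", "arguments": {
  "translation": [
    [0, 0, -0.02],
    [0, 0, -0.04],
    [0, 0, -0.04],
    [0, 0, -0.03],
    [0, 0, 0]
  ],
  "turn": [
    [0, 0, 0],
    [0, 0, 0],
    [0, 0, 0],
    [0, 0, 0],
    [0, 0, 0]
  ]
}}

```text
clock: 18.45
tool_pos: [0.6424, -0.0962, 0.1704]
eef_rot: [0.707, 0.707, 0.002, 0.003]
contact_force: [0.9, 0.2, -0.3]
opening: 0.597
finger_force: 0.0
```

Call:
{"name": "servo_tool", "arguments": {
  "translation": [
    [0.01, -0.019, 0],
    [0.02, -0.0382, 0],
    [0.02, -0.0382, 0],
    [0.02, -0.0382, 0],
    [0.0195, -0.0382, 0],
    [0.01, -0.019, 0],
    [0, 0, 0],
    [0, 0, 0],
    [0, 0, 0]
  ],
  "turn": [
    [0, 0, 0],
    [0, 0, 0],
    [0, 0, 0],
    [0, 0, 0],
    [0, 0, 0],
    [0, 0, 0],
    [0, 0, 0],
    [0, 0, 0],
    [0, 0, 0]
  ]
}}

```text
clock: 19.58
tool_pos: [0.4505, 0.0031, 0.1662]
eef_rot: [0.707, 0.707, 0.0, 0.0]
contact_force: [-0.6, -1.0, -0.5]
opening: 0.596
finger_force: 0.0
```

```bash
python3 - <<'E'
from h import *
np.set_printoptions(precision=4,suppress=True)
s,P=cloud("wrist")
print(r.get_state()["tool_pos"],r.get_state()["clock"])
h=(np.hypot(P[...,0]-.449,P[...,1]-.004)<.03)&(np.abs(P[...,2]-.078)<.004)&(s["img"].max(2)>40)
print("disc top",h.sum(),np.nanmin(P[h],0),np.nanmax(P[h],0),P[h].mean(0))
E
```

```text
[0.4503 0.0031 0.1662] 19.625
disc top 808 [ 0.4368 -0.0073  0.0741] [0.4601 0.0158 0.0802] [0.4486 0.0045 0.0778]
```

Call:
{"name": "servo_tool", "arguments": {
  "translation": [
    [0, 0, 0.03],
    [0, 0, 0.04],
    [0, 0, 0.04],
    [0, 0, 0.02],
    [0, 0, 0.01],
    [0, 0, 0],
    [0, 0, 0]
  ],
  "turn": [
    [0, 0, 0],
    [0, 0, 0],
    [0, 0, 0],
    [0, 0, 0],
    [0, 0, 0],
    [0, 0, 0],
    [0, 0, 0]
  ]
}}

```text
clock: 20.5
tool_pos: [0.4499, 0.0036, 0.027]
eef_rot: [0.707, 0.707, 0.001, 0.0]
contact_force: [-0.1, 1.0, 0.4]
opening: 0.601
finger_force: 0.0
```

Call:
{"name": "servo_tool", "arguments": {
  "translation": [
    [0, 0, 0],
    [0, 0, 0],
    [0, 0, 0],
    [0, 0, 0],
    [0, 0, 0]
  ],
  "turn": [
    [0, 0, 0],
    [0, 0, 0],
    [0, 0, 0],
    [0, 0, 0],
    [0, 0, 0]
  ],
  "grip": 0
}}

```text
clock: 21.12
tool_pos: [0.4493, 0.0038, 0.0265]
eef_rot: [0.707, 0.707, 0.0, 0.0]
contact_force: [-0.6, 0.4, 4.9]
opening: 0.263
finger_force: 25.0
```

Call:
{"name": "servo_tool", "arguments": {
  "translation": [
    [0, 0, -0.02],
    [0, 0, -0.04],
    [0, 0, -0.04],
    [0, 0, -0.02],
    [0, 0, 0]
  ],
  "turn": [
    [0, 0, 0],
    [0, 0, 0],
    [0, 0, 0],
    [0, 0, 0],
    [0, 0, 0]
  ]
}}

```text
clock: 21.75
tool_pos: [0.4501, 0.0037, 0.1472]
eef_rot: [0.707, 0.707, 0.001, 0.001]
contact_force: [-0.4, -0.2, -1.2]
opening: 0.264
finger_force: 25.0
```

Call:
{"name": "servo_tool", "arguments": {
  "translation": [
    [-0.001, 0.019, 0],
    [-0.0024, 0.0377, 0],
    [-0.0024, 0.0377, 0],
    [-0.0024, 0.0377, 0],
    [-0.0024, 0.0377, 0],
    [-0.001, 0.0188, 0],
    [0, 0, 0],
    [0, 0, 0],
    [0, 0, 0]
  ],
  "turn": [
    [0, 0, 0],
    [0, 0, 0],
    [0, 0, 0],
    [0, 0, 0],
    [0, 0, 0],
    [0, 0, 0],
    [0, 0, 0],
    [0, 0, 0],
    [0, 0, 0]
  ]
}}

```text
clock: 22.88
tool_pos: [0.6365, -0.0078, 0.1459]
eef_rot: [0.707, 0.707, -0.001, -0.001]
contact_force: [0.2, 0.5, -0.9]
opening: 0.261
finger_force: 25.0
```

Call:
{"name": "servo_tool", "arguments": {
  "translation": [
    [0, 0, 0.02],
    [0, 0, 0.04],
    [0, 0, 0.04],
    [0, 0, 0.03],
    [0, 0, 0.006],
    [0, 0, 0.001],
    [0, 0, 0],
    [0, 0, 0],
    [0, 0, 0.001],
    [0, 0, 0]
  ],
  "turn": [
    [0, 0, 0],
    [0, 0, 0],
    [0, 0, 0],
    [0, 0, 0],
    [0, 0, 0],
    [0, 0, 0],
    [0, 0, 0],
    [0, 0, 0],
    [0, 0, 0],
    [0, 0, 0]
  ]
}}

```text
clock: 24.12
tool_pos: [0.6383, -0.0078, 0.0087]
eef_rot: [0.707, 0.707, 0.0, 0.0]
contact_force: [0.0, 0.4, 0.0]
opening: 0.264
finger_force: 25.0
```

Call:
{"name": "servo_tool", "arguments": {
  "translation": [
    [0, 0, 0],
    [0, 0, 0],
    [0, 0, 0],
    [0, 0, 0],
    [0, 0, 0]
  ],
  "turn": [
    [0, 0, 0],
    [0, 0, 0],
    [0, 0, 0],
    [0, 0, 0],
    [0, 0, 0]
  ],
  "grip": 0.6
}}

```text
clock: 24.75
tool_pos: [0.6378, -0.0078, 0.0083]
eef_rot: [0.707, 0.707, 0.0, -0.0]
contact_force: [-0.2, -0.5, 0.0]
opening: 0.596
finger_force: 0.0
```

Call:
{"name": "servo_tool", "arguments": {
  "translation": [
    [0, 0, -0.02],
    [0, 0, -0.04],
    [0, 0, -0.04],
    [0, 0, -0.04],
    [0, 0, -0.02],
    [0, 0, 0]
  ],
  "turn": [
    [0, 0, 0],
    [0, 0, 0],
    [0, 0, 0],
    [0, 0, 0],
    [0, 0, 0],
    [0, 0, 0]
  ]
}}

```text
clock: 25.5
tool_pos: [0.6394, -0.0079, 0.1713]
eef_rot: [0.707, 0.707, 0.002, 0.002]
contact_force: [-0.7, 0.4, 0.1]
opening: 0.597
finger_force: 0.0
```

Call:
{"name": "servo_tool", "arguments": {
  "translation": [
    [-0.008, -0.02, 0],
    [-0.0158, -0.039, 0],
    [-0.0158, -0.039, 0],
    [-0.0158, -0.039, 0],
    [-0.0158, -0.039, 0],
    [-0.008, -0.02, 0],
    [0, 0, 0],
    [0, 0, 0],
    [0, 0, 0]
  ],
  "turn": [
    [0, 0, 0],
    [0, 0, 0],
    [0, 0, 0],
    [0, 0, 0],
    [0, 0, 0],
    [0, 0, 0],
    [0, 0, 0],
    [0, 0, 0],
    [0, 0, 0]
  ]
}}

```text
clock: 26.62
tool_pos: [0.4432, -0.0865, 0.1681]
eef_rot: [0.707, 0.708, 0.0, 0.0]
contact_force: [0.5, 0.1, 0.8]
opening: 0.597
finger_force: 0.0
```

```bash
python3 - <<'E'
from h import *
np.set_printoptions(precision=4,suppress=True)
s,P=cloud("wrist")
print(r.get_state()["tool_pos"],r.get_state()["clock"])
h=(np.hypot(P[...,0]-.442,P[...,1]+.086)<.03)&(np.abs(P[...,2]-.101)<.004)&(s["img"].max(2)>40)
print("drum top",h.sum(),np.nanmin(P[h],0),np.nanmax(P[h],0),P[h].mean(0))
E
```

```text
[ 0.443  -0.0866  0.1681] 26.675
drum top 941 [ 0.4298 -0.0979  0.0971] [ 0.4535 -0.0743  0.1034] [ 0.4417 -0.0856  0.1008]
```

Call:
{"name": "servo_tool", "arguments": {
  "translation": [
    [0, 0, 0.03],
    [0, 0, 0.04],
    [0, 0, 0.03],
    [0, 0, 0.019],
    [0, 0, 0],
    [0, 0, 0]
  ],
  "turn": [
    [0, 0, 0],
    [0, 0, 0],
    [0, 0, 0],
    [0, 0, 0],
    [0, 0, 0],
    [0, 0, 0]
  ]
}}

```text
clock: 27.42
tool_pos: [0.4425, -0.087, 0.0497]
eef_rot: [0.707, 0.707, 0.0, 0.0]
contact_force: [0.2, -0.2, -0.3]
opening: 0.601
finger_force: 0.0
```

Call:
{"name": "servo_tool", "arguments": {
  "translation": [
    [0, 0, 0],
    [0, 0, 0],
    [0, 0, 0],
    [0, 0, 0],
    [0, 0, 0]
  ],
  "turn": [
    [0, 0, 0],
    [0, 0, 0],
    [0, 0, 0],
    [0, 0, 0],
    [0, 0, 0]
  ],
  "grip": 0
}}

```text
clock: 28.05
tool_pos: [0.4419, -0.0872, 0.0496]
eef_rot: [0.707, 0.707, 0.0, 0.0]
contact_force: [-0.2, 0.3, 5.9]
opening: 0.261
finger_force: 25.0
```

Call:
{"name": "servo_tool", "arguments": {
  "translation": [
    [0, 0, -0.02],
    [0, 0, -0.04],
    [0, 0, -0.04],
    [0, 0, -0.01],
    [0, 0, 0]
  ],
  "turn": [
    [0, 0, 0],
    [0, 0, 0],
    [0, 0, 0],
    [0, 0, 0],
    [0, 0, 0]
  ]
}}

```text
clock: 28.68
tool_pos: [0.4419, -0.0871, 0.1591]
eef_rot: [0.707, 0.707, 0.0, 0.0]
contact_force: [-0.6, -0.9, -1.8]
opening: 0.266
finger_force: 25.0
```

Call:
{"name": "servo_tool", "arguments": {
  "translation": [
    [0.0167, 0.0194, 0],
    [0.0334, 0.0388, 0],
    [0.0334, 0.0388, 0],
    [0.0334, 0.0388, 0],
    [0.0334, 0.0388, 0],
    [0.0168, 0.0194, 0],
    [0, 0, 0],
    [0, 0, 0],
    [0, 0, 0]
  ],
  "turn": [
    [0, 0, 0],
    [0, 0, 0],
    [0, 0, 0],
    [0, 0, 0],
    [0, 0, 0],
    [0, 0, 0],
    [0, 0, 0],
    [0, 0, 0],
    [0, 0, 0]
  ]
}}

```text
clock: 29.8
tool_pos: [0.6346, 0.0783, 0.1587]
eef_rot: [0.708, 0.707, -0.001, -0.0]
contact_force: [0.9, 0.2, -1.9]
opening: 0.264
finger_force: 25.0
```

Call:
{"name": "servo_tool", "arguments": {
  "translation": [
    [0, 0, 0.02],
    [0, 0, 0.04],
    [0, 0, 0.04],
    [0, 0, 0.02],
    [0, 0, 0.006],
    [0, 0, 0.001],
    [0, 0, 0],
    [0, 0, 0],
    [0, 0, 0.001],
    [0, 0, 0]
  ],
  "turn": [
    [0, 0, 0],
    [0, 0, 0],
    [0, 0, 0],
    [0, 0, 0],
    [0, 0, 0],
    [0, 0, 0],
    [0, 0, 0],
    [0, 0, 0],
    [0, 0, 0],
    [0, 0, 0]
  ]
}}

```text
clock: 31.05
tool_pos: [0.6362, 0.0801, 0.0317]
eef_rot: [0.707, 0.707, 0.0, 0.0]
contact_force: [-0.8, -0.2, 0.9]
opening: 0.262
finger_force: 25.0
```

Call:
{"name": "servo_tool", "arguments": {
  "translation": [
    [0, 0, 0],
    [0, 0, 0],
    [0, 0, 0],
    [0, 0, 0],
    [0, 0, 0]
  ],
  "turn": [
    [0, 0, 0],
    [0, 0, 0],
    [0, 0, 0],
    [0, 0, 0],
    [0, 0, 0]
  ],
  "grip": 0.6
}}

```text
clock: 31.68
tool_pos: [0.6359, 0.0801, 0.0313]
eef_rot: [0.707, 0.707, 0.0, -0.0]
contact_force: [0.1, 0.1, -0.4]
opening: 0.603
finger_force: 0.0
```

Call:
{"name": "servo_tool", "arguments": {
  "translation": [
    [0, 0, -0.02],
    [0, 0, -0.04],
    [0, 0, -0.04],
    [0, 0, -0.04],
    [0, 0, -0.02],
    [0, 0, 0]
  ],
  "turn": [
    [0, 0, 0],
    [0, 0, 0],
    [0, 0, 0],
    [0, 0, 0],
    [0, 0, 0],
    [0, 0, 0]
  ]
}}

```text
clock: 32.42
tool_pos: [0.6374, 0.0801, 0.1943]
eef_rot: [0.707, 0.707, 0.002, 0.002]
contact_force: [-0.3, 1.0, 0.3]
opening: 0.599
finger_force: 0.0
```

Call:
{"name": "servo_tool", "arguments": {
  "translation": [
    [0.04, -0.03, 0],
    [0.04, -0.03, 0],
    [0.04, -0.03, 0],
    [0.04, -0.03, 0],
    [0, 0, 0],
    [0, 0, 0],
    [0, 0, 0]
  ],
  "turn": [
    [0, 0, 0],
    [0, 0, 0],
    [0, 0, 0],
    [0, 0, 0],
    [0, 0, 0],
    [0, 0, 0],
    [0, 0, 0]
  ]
}}

```text
clock: 33.3
tool_pos: [0.5167, 0.2381, 0.1911]
eef_rot: [0.708, 0.706, -0.0, 0.001]
contact_force: [-0.5, 0.5, -0.5]
opening: 0.601
finger_force: 0.0
```

```bash
python3 - <<'E'
from h import *
np.set_printoptions(precision=4,suppress=True)
s=optics.snapshot("top"); c=optics.snapshot("scene")
o=np.zeros((600,700,3),np.uint8)
o[:300]=cv2.resize(s["img"][110:230,200:480],(700,300),interpolation=2); o[300:]=cv2.resize(c["img"][260:380,160:440],(700,300),interpolation=2)
cv2.imwrite("pics/f.png",o[...,::-1])
s,P=cloud("scene")
for n,x,y,z in[("flap",.642,-.184,.07),("cone",.64,-.096,.088),("disc",.638,-.008,.060),("drum",.636,.08,.083)]:
    h=(np.hypot(P[...,0]-x,P[...,1]-y)<.03)&(np.abs(P[...,2]-z)<.005); print(n,h.sum(),P[h].mean(0),np.nanmax(P[h][:,2]))
E
```

```text
flap 151 [ 0.6439 -0.1842  0.0684] 0.07197237958113092
cone 146 [ 0.6419 -0.0974  0.0863] 0.0895084481016896
disc 141 [ 0.6403 -0.0086  0.0583] 0.061887930106137856
drum 143 [0.6378 0.0797 0.0811] 0.08490655607780091
```

View pics/f.png

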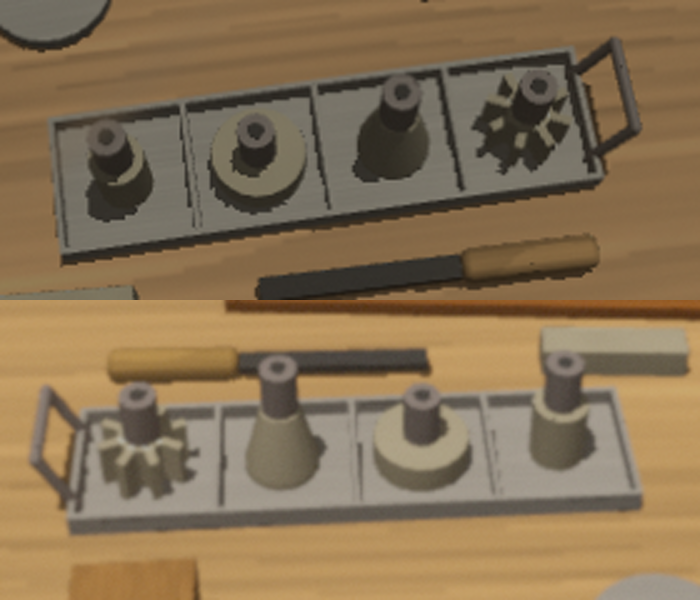

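All four heads stand upright near their cell centres, in order from the tray handle: flap, cone, disc, drum (lower panel, about (138,440), (280,440), (422,445) and (563,430)). I'm handing the job in.

```bash
python3 -c "
from plant import r
print(r.finish_job())"
```

```text
the job is handed in; nothing more can be done
None
```

I moved all four heads into the tray and handed the job in: counted from the tray handle they are flap, cone, disc and drum, each upright near its cell centre in the last pictures; no verdict came back from the hand-in.

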